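# Sort two scrap parts through an indexed shutter into their bins

### The arm

A 6-joint arm with a two-finger parallel gripper is mounted at the origin on a cart in front of the work surface, level with it; the furniture and walls round the work are solid. World frame = base frame: x ahead of the robot, y to its left, z up, the work surface at z = 0. Lengths are in mm, angles in rad, forces in N, time in s.
With the tool pointing down it reaches from about 275 to 1000 mm from the base axis. Payload 8.4 kg.
Tool frame: the origin (TCP) lies at the very end of the fingers, on their centre line; the grasp point (between the pads) lies 19 mm behind it; z points along the fingers, y is the direction in which the jaws open and shut (so a half turn about z gives the same grasp; the last joint's range is limited). The gripper opens to 85 mm and grips with 20 to 120 N. Pads are 22 mm wide; open, the fingers measure 114 mm over their backs; the gripper's body (76 mm by 85 mm) begins 54 mm behind the grasp point. The pads swing forward as they close: fully open they stand 13 mm farther back than shut.
Start: joints at [1.313, 0.353, 1.633, -0, 1.155, -0.002], TCP at [158.136, 604.666, 231.281] pointing down, gripper open.
Joint ranges: [-2.63, 2.63], [-0.92, 2.1], [0.06, 2.66], [-1.3, 4.44], [0, 2.69], [-3.02, 3.02]. Speed limits (rad/s): [2.22, 2.22, 2.79, 3.14, 3.14, 3.14].

### API

Orientations are given as a unit quaternion [w, x, y, z].
In Python, from rig import bot, eyes gives the robot as it stands. The module is installed in compiled form; this text tells all that it offers.
- The arm moves only by the tool apply_moves, never from a script. Its argument "plan" is a list of rows, each an object with "rotation": the turn, a rotation vector about the tool's x, y, z in degrees, a list of three; "travel": the shift along the tool's x, y, z in m, a list of three; "gripper": the closure, from 0 (fully open) to 1 (shut). In form: [{"rotation": [rx, ry, rz], "travel": [dx, dy, dz], "gripper": gripper}, ...]. A call has 1 to 5 rows; each row shifts and turns the commanded pose from where the row before left it, along the tool's axes as they then stand; what a row does not reach is not made up. A row lasts 1/12 s, in which the tool goes at most 41.7 mm and 7.16 degrees, less where a joint would pass 70% of its speed; a pose out of reach is approached as far as the arm can. A call with a gripper value outside its range is refused whole. The fingers move at their own pace and stop on an object; "force" is the grip in N (left out, the last holds). Time passes only in rows, so rows that do not move let the fingers close. It gives the time, the measured TCP pose, the force and the opening at its end, in the units of the state.
- bot.get_obs(): the state, without advancing time (a new reading comes with each control period).
- eyes.get_image(name): name is "side" or "top"; returns a dict with "img" (384x512x3 uint8, blue, green, red), "depth" (384x512 float32, mm along the optical axis (not along the pixel's ray), 0 where there is no reading), "intrinsics" (3x3 intrinsics, pixels), "D" ([k1, k2, p1, p2, k3] as OpenCV has them; the pictures are not rectified), "cam_to_world" (4x4, takes a point from camera to world coordinates). Camera axes: x right, y up, looking along -z (the intrinsics and any distortion apply to the point x, -y, -z); pixel columns grow to the right and rows downward; lengths in mm; the calibration is good to about 2 mm. A picture is of the moment at which its call begins.
- bot.job_done(): hands the job in, once; it reports no verdict.
The state is a dict: "clock": time; "qpos": joint angles; "dq": joint speeds; "tau": joint torques, N m; "ee_pos": TCP position; "tool_rot": TCP orientation; "force": force on the tool from outside, world axes, zero at the start; "torque": the same for the moment, N m; "grip_width": finger opening in mm.
Only numpy, scipy, OpenCV 4.12 (cv2) and the standard library are available. Lean on these libraries where they do the work, as an engineer would, in place of code of your own. Each camera call takes 0.05 s, during which the arm holds its last target.

### The job

Clear the scrap deck of its two worn parts: the bronze bush goes through its port into the yellow bin, the steel screw into the blue bin; look which bin stands under which port. One sliding shutter closes both ports: for each part slide it by its black grip until it clicks into the side stop that opens that part's port, and when both parts are in, slide it back until it clicks into the middle stop, so that both ports are shut. Leave the red cap on the deck and everything else around where it is.

Things in the scene. Friction and masses are not known exactly. Their poses are not given: they have to be found in the camera images.
- station: grey sheet-metal scrap station, fixed, 160 (x) x 300 (y) x 88 mm, on rubber feet. Origin: centre of its footprint on the worktop; x points away from the robot, y left along its front. Deck top at z = 88 mm; rim 4 mm thick, 6 mm high in front, 9 mm at sides and back. Two ports in the deck, each from x = -12 to +62 mm, 60 mm wide, centred at y = +36 (left) and -36 (right)
- guide_bar (a point): top centre of a fixed steel bar of the work table, between robot and station: 20 mm thick, 332 mm long along y, its top at z = 0.112; nothing of it beyond x = 0.492 but low feet
- sensor_post (a point): top of a fixed slim sensor post on the robot's side of the bar; it and its bracket span about 50 x 110 mm, none of it beyond x = 0.47
- port_left (a point): centre of the left port's mouth, at deck level
- port_right (a point): centre of the right port's mouth, at deck level
- shutter (a joint): shutter travel along station y, m: 0 = middle stop, both ports shut; +0.072 = left stop, right port open; -0.072 = right stop, left port open; hard ends at +-0.076. A spring roller clicks into a V notch at each stop and draws the shutter in from 8 mm; between notches friction (1.5 N) holds it; leaving a stop takes about 6 N. Starts within 20 mm of the middle, perhaps not in the notch
- shutter_grip (a point): top centre of the shutter's upright black grip in front of the station (station x = -103 mm). The grip is 16 (station x) x 18 mm (station y: the faces to push), stands free from z = 96 to 142 mm and moves with the shutter. Round its foot is the steel tongue, 46 mm wide in y, up to z = 94 mm
- shutter_mid (a point): centre of the top of the shutter plate (138 mm long in y, its top 8 mm below the deck top); midway between the ports at the middle stop
- yellow_bin: yellow pull-out bin, fixed under the left or the right port (station y = +36 or -36), 68 mm wide, 29 mm tall; its front face with a pull lip shows at the station's front below the index strip. Origin: underside, 2 mm in front of the port's centre; axes as the station's
- blue_bin: blue pull-out bin of the same size and make under the other port
- bush: bronze-coloured bush, cylinder 22 mm across and 22 mm tall with a bore, standing on the deck; about 35 g. Origin: centre of its underside, z up its axis
- screw: steel hex-head screw lying on the deck, 40 mm long, head 15 mm across, shank 8 mm. Origin: centre of the head's end face; its z axis runs along the shank to the tip (middle of the screw at z = +20 mm), roughly along the station's +y, and lies about 4 to 8 mm above the deck
- red_cap: red terminal cap, 26 mm across, 22 mm tall, standing at the right rear of the deck; stays there. Origin: underside
- cutter: orange snap-off cutter, 158 x 18 x 14 mm, lying in front of the station to the right. Origin: underside
- tin: blue tin with a white lid, 75 mm across, 50 mm tall, on the worktop before the station. Origin: underside
- spray_can: white spray can, 67 mm across, 195 mm tall, at the front right. Origin: underside

How it is judged (in metres and radians):
On the way, in this order (a step that is already met when the one before it is completed fails the run):
1. the shutter is clicked into a side stop, one port fully open ((horizontal distance between shutter_mid and yellow_bin above 0.1045 m or horizontal distance between shutter_mid and blue_bin above 0.1045 m)), for 0.2 s.
2. one of the two parts is in its own bin (((z of bush in the frame of yellow_bin below 0.05 m and y of bush in the frame of yellow_bin between -0.034 and 0.034 m and x of bush in the frame of yellow_bin between -0.1 and 0.06 m) or (z of screw in the frame of blue_bin below 0.05 m and y of screw in the frame of blue_bin between -0.034 and 0.034 m and x of screw in the frame of blue_bin between -0.1 and 0.06 m))), for 0.2 s.
3. the shutter is clicked into the other side stop, open for the part that is left (((z of bush in the frame of yellow_bin below 0.05 m and y of bush in the frame of yellow_bin between -0.034 and 0.034 m and x of bush in the frame of yellow_bin between -0.1 and 0.06 m and horizontal distance between shutter_mid and blue_bin above 0.1045 m) or (z of screw in the frame of blue_bin below 0.05 m and y of screw in the frame of blue_bin between -0.034 and 0.034 m and x of screw in the frame of blue_bin between -0.1 and 0.06 m and horizontal distance between shutter_mid and yellow_bin above 0.1045 m))), for 0.2 s.
4. both parts are in their own bins (z of bush in the frame of yellow_bin below 0.05 m and y of bush in the frame of yellow_bin between -0.034 and 0.034 m and x of bush in the frame of yellow_bin between -0.1 and 0.06 m and z of screw in the frame of blue_bin below 0.05 m and y of screw in the frame of blue_bin between -0.034 and 0.034 m and x of screw in the frame of blue_bin between -0.1 and 0.06 m), for 0.2 s.
At the end, for the whole second after the job is handed in: Bush lies in the yellow bin and screw in the blue bin, both below the shutter and at rest; the shutter is at rest in its middle stop (within 3 mm); the red cap and the loose cutter, tin and spray can are within 30 mm of where they stood (all of step 4 and value of joint shutter between -0.003 and 0.003 m and velocity of joint shutter between -0.01 and 0.01 m/s and linear speed of each of bush, screw below 0.02 m/s and distance of each of red_cap, cutter, tin, spray_can from where it was at the start of the episode below 0.03 m); the robot touches nothing.
It fails at once if a part gets into the wrong bin ((z of bush in the frame of blue_bin below 0.05 m and y of bush in the frame of blue_bin between -0.034 and 0.034 m and x of bush in the frame of blue_bin between -0.1 and 0.06 m) or (z of screw in the frame of yellow_bin below 0.05 m and y of screw in the frame of yellow_bin between -0.034 and 0.034 m and x of screw in the frame of yellow_bin between -0.1 and 0.06 m)).
It fails at once if the red cap, the cutter, the tin or the spray can is moved more than 30 mm (distance of any of red_cap, cutter, tin, spray_can from where it was at the start of the episode above 0.03 m).
It also fails if it takes over 64 s, if anything falls off the work surface, if the arm or the gripper's body presses on something with over 40 N, if the wrist force passes 120 N, or if a joint passes its speed limit or range.

## Working session

There is one attempt and no reset: what is moved stays moved. The work goes in short steps, Python scripts to look and compute and a tool call to move; the robot and the scene stay as the last step left them, time stands still between calls to the robot, and variables do not carry over. Pictures are saved under pics/ and viewed, and the job is handed in when it is done.

Besides the shell and the picture viewer there is one more tool, called after ">>>" as name([rows], argument=value, ...), one row to a line, values as JSON. apply_moves: Moves the arm, as the interface text tells. Its arguments: {"type":"object","properties":{"plan":{"type":"array"},"force":{"type":"number"}},"required":["plan"]}

```bash
mkdir -p pics
cat > h.py <<'E'
import numpy as np,cv2,json
from rig import bot,eyes
def snap(n,tag):
    r=eyes.get_image(n); cv2.imwrite(f'pics/{tag}.png',r['img']); np.savez(f'pics/{tag}.npz',**{k:np.array(v) for k,v in r.items()}); return r
def load(tag): return dict(np.load(f'pics/{tag}.npz'))
def rays(r,px):
    px=np.array(px,float).reshape(-1,1,2)
    u=cv2.undistortPoints(px,np.array(r['intrinsics'],float),np.array(r['D'],float)).reshape(-1,2)
    d=np.c_[u[:,0],-u[:,1],-np.ones(len(u))]
    T=np.array(r['cam_to_world']); return T[:3,3],d@T[:3,:3].T
def onz(r,px,z):
    o,d=rays(r,px); t=(z-o[2])/d[:,2]; return o+d*t[:,None]
def bydepth(r,px):
    o,d=rays(r,px); return np.array([o+dd*r['depth'][int(p[1]),int(p[0])] for p,dd in zip(px,d)])
def proj(r,P):
    T=np.array(r['cam_to_world']); c=(np.array(P,float).reshape(-1,3)-T[:3,3])@T[:3,:3]; c=c*[1,-1,-1]
    return cv2.projectPoints(c.reshape(-1,1,3),np.zeros(3),np.zeros(3),np.array(r['intrinsics'],float),np.array(r['D'],float))[0].reshape(-1,2)
E
python3 - <<'E'
from h import *
for n in('side','top'):
    r=snap(n,n+'0'); print(n,np.round(r['cam_to_world'],3).tolist(),np.round(r['intrinsics'],1).tolist(),r['D'])
print(bot.get_obs())
E
```

```text
side [[0.962, 0.118, -0.248, 357.366], [-0.274, 0.393, -0.878, -768.383], [-0.006, 0.912, 0.41, 482.88], [0.0, 0.0, 0.0, 1.0]] [[379.7, 0.0, 255.8], [0.0, 379.7, 184.2], [0.0, 0.0, 1.0]] [0.01842091 0.         0.         0.         0.        ]
top [[0.023, 0.974, -0.224, 346.704], [-1.0, 0.023, -0.004, 3.008], [0.001, 0.224, 0.975, 1187.349], [0.0, 0.0, 0.0, 1.0]] [[443.4, 0.0, 263.6], [0.0, 443.4, 189.3], [0.0, 0.0, 1.0]] [0.02539121 0.         0.         0.         0.        ]
{'clock': 0.1, 'qpos': array([ 1.31261374e+00,  3.53584034e-01,  1.63410022e+00, -3.96884316e-06,
        1.15519799e+00, -2.40486670e-03]), 'dq': array([-4.50002503e-04, -5.59197182e-06, -2.23152632e-03, -1.20063235e-03,
        3.43245765e-04, -9.45370884e-05]), 'tau': array([-3.04595578e-04, -6.06352329e+01, -3.42821074e+01, -1.13608587e-04,
        4.02061210e-03, -2.17007477e-05]), 'ee_pos': array([158.0126308 , 604.22942446, 230.61623057]), 'tool_rot': array([-8.19755640e-05,  1.27539708e-01,  9.91833256e-01, -6.39564779e-04]), 'force': array([0.04659254, 0.54962976, 0.04159461]), 'torque': array([ 0.00933954,  0.0247732 , -0.05500127]), 'grip_width': 85.55774247127887}
```

View pics/top0.png

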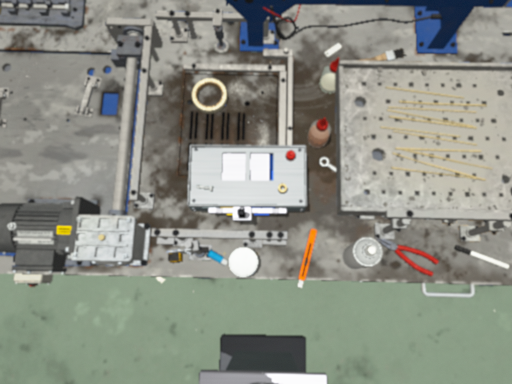

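View pics/side0.png

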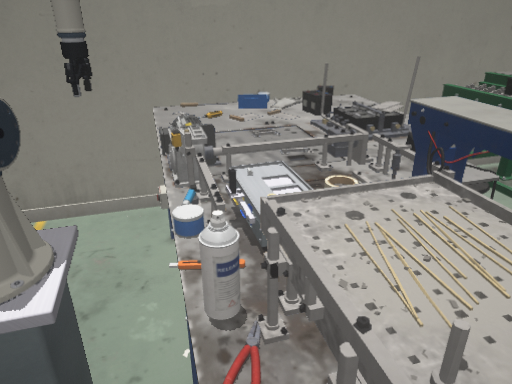

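Run:
```python
import cv2
a=cv2.imread('pics/top0.png');cv2.imwrite('pics/top0z.png',cv2.resize(a[60:260,150:400],None,fx=3,fy=3,interpolation=cv2.INTER_CUBIC))
a=cv2.imread('pics/side0.png');cv2.imwrite('pics/side0z.png',cv2.resize(a[100:300,180:430],None,fx=3,fy=3,interpolation=cv2.INTER_CUBIC))
```

```text
(no output)
```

View pics/top0z.png

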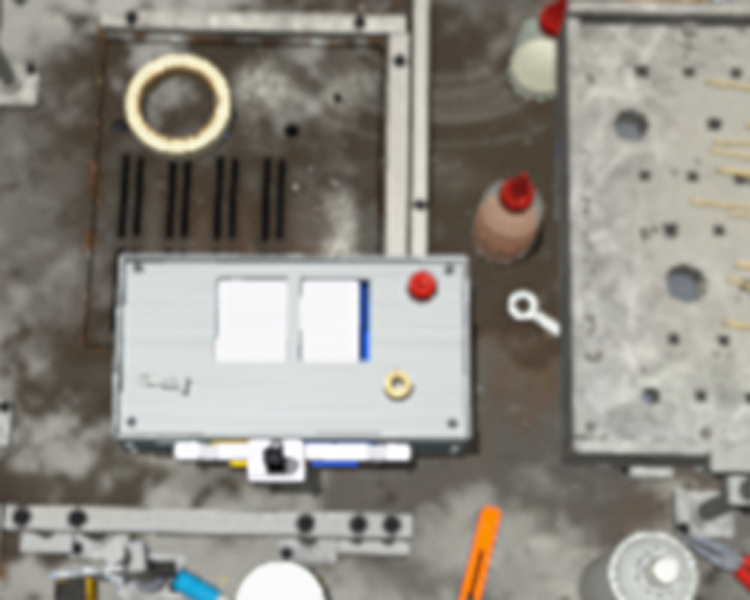

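View pics/side0z.png

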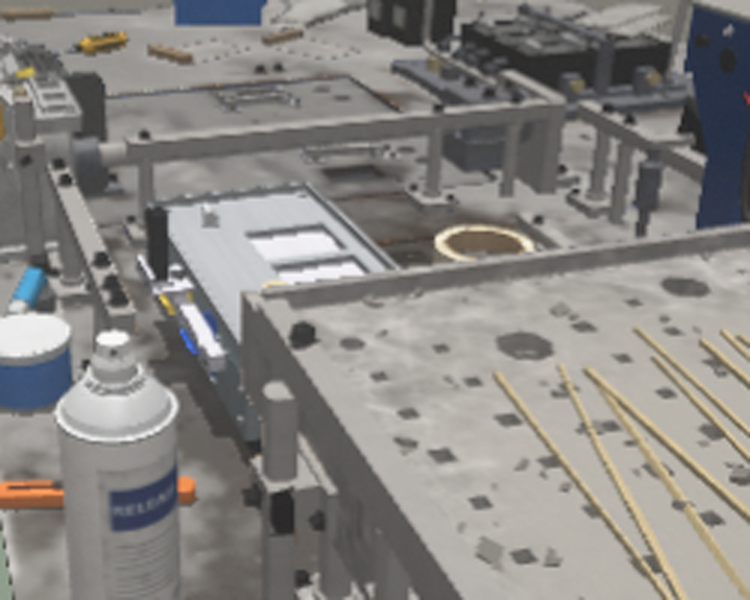

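The top view puts the yellow bin under the left port and the blue bin under the right. The shutter is slightly left of middle, with a blue sliver at zoom (364,320). The bush is at zoom (398,384), the screw at (165,383) with its head at (187,385), the grip at (277,458) and the cap at (422,286). The side view is partly blocked, but it shows the grip and the tin.

```bash
python3 - <<'E'
from h import *
r=load('top0')
def z(p): p=np.array(p,float); return np.array([150,60])+(p+0.5)/3-0.5
C=[z(p) for p in [(118,253),(468,253),(470,440),(118,440)]]
print('corners z97',np.round(onz(r,C,97),1).tolist())
P=[z(p) for p in [(217,278),(290,278),(214,360),(287,360),(300,278),(369,278),(300,360),(369,360)]]
print('ports z88',np.round(onz(r,P,88),1).tolist())
img=r['img']; hsv=cv2.cvtColor(img,cv2.COLOR_BGR2HSV)
def masks(lo,hi,box,zz,name):
    m=cv2.inRange(hsv,lo,hi); k=np.zeros_like(m); x0,y0,x1,y1=box; k[y0:y1,x0:x1]=m[y0:y1,x0:x1]
    n,l,s,c=cv2.connectedComponentsWithStats(k)
    for i in range(1,n):
        if s[i,4]>4: print(name,s[i].tolist(),c[i],onz(r,[c[i]],zz).round(1).tolist())
masks((15,80,60),(35,255,255),(265,170,300,205),110,'bush')
masks((0,120,80),(10,255,255),(275,140,305,170),110,'cap')
masks((0,0,0),(180,255,60),(225,200,260,225),142,'grip')
d=r['depth']
print('depths grip'); 
for v in range(204,222,2): print([round(float(bydepth(r,[(u,v)])[0][2])) for u in range(230,256,2)])
print('post/bar')
for v in range(228,268,2): print(v,[tuple(bydepth(r,[(u,v)])[0].round().astype(int)[[0,2]]) for u in range(150,300,10)])
E
python3 - <<'E'
import cv2
a=cv2.imread('pics/top0.png')
cv2.imwrite('pics/b.png',cv2.resize(a[175:200,185:235],None,fx=14,fy=14,interpolation=cv2.INTER_CUBIC))
cv2.imwrite('pics/c.png',cv2.resize(a[195:225,215:265],None,fx=14,fy=14,interpolation=cv2.INTER_CUBIC))
E
```

```text
corners z97 [[712.5, 203.1, 97.0], [719.5, -98.0, 97.0], [555.8, -100.0, 97.0], [549.0, 193.3, 97.0]]
ports z88 [[694.9, 118.0, 88.0], [696.4, 55.0, 88.0], [621.8, 117.4, 88.0], [623.3, 55.2, 88.0], [696.6, 46.3, 88.0], [698.0, -13.3, 88.0], [623.5, 44.1, 88.0], [624.9, -14.7, 88.0]]
bush [280, 184, 7, 8, 16] [282.9375 186.6875] [[601.8, -40.3, 110.0]]
bush [279, 189, 3, 3, 6] [279.83333333 190.        ] [[593.2, -32.7, 110.0]]
cap [287, 151, 8, 9, 59] [290.47457627 154.93220339] [[685.1, -58.3, 110.0]]
grip [239, 210, 6, 7, 31] [241.48387097 213.25806452] [[526.7, 59.2, 142.0]]
depths grip
[85, 87, 87, 82, 85, 86, 88, 89, 87, 84, 85, 85, 84]
[88, 88, 91, 89, 91, 91, 87, 88, 90, 93, 91, 89, 85]
[66, 68, 80, 77, 82, 83, 88, 80, 78, 78, 80, 64, 62]
[66, 67, 77, 79, 139, 142, 141, 141, 78, 80, 81, 62, 64]
[62, 63, 78, 79, 141, 142, 139, 1187, 77, 80, 79, 68, 66]
[42, 47, 76, 81, 140, 141, 140, 136, 79, 79, 77, -4, 49]
[-2, -4, 78, 77, 118, 123, 118, 114, 78, 80, 83, 2, 1]
[4, 2, 78, 81, 80, 89, 91, 89, 80, 79, 79, -2, -1]
[-2, -5, 86, 89, 90, 90, 84, 85, 88, 89, 92, -2, 3]
post/bar
228 
[... 8689 characters left out ...]
t64(414), np.int64(0)), (np.int64(412), np.int64(48)), (np.int64(412), np.int64(50)), (np.int64(413), np.int64(47)), (np.int64(416), np.int64(4)), (np.int64(417), np.int64(0)), (np.int64(418), np.int64(-3)), (np.int64(419), np.int64(-3))]
266 [(np.int64(405), np.int64(1)), (np.int64(405), np.int64(0)), (np.int64(406), np.int64(0)), (np.int64(407), np.int64(-2)), (np.int64(407), np.int64(0)), (np.int64(408), np.int64(-2)), (np.int64(408), np.int64(0)), (np.int64(409), np.int64(-3)), (np.int64(407), np.int64(48)), (np.int64(408), np.int64(48)), (np.int64(408), np.int64(47)), (np.int64(411), np.int64(4)), (np.int64(412), np.int64(-3)), (np.int64(412), np.int64(1)), (np.int64(413), np.int64(0))]
```

View pics/b.png

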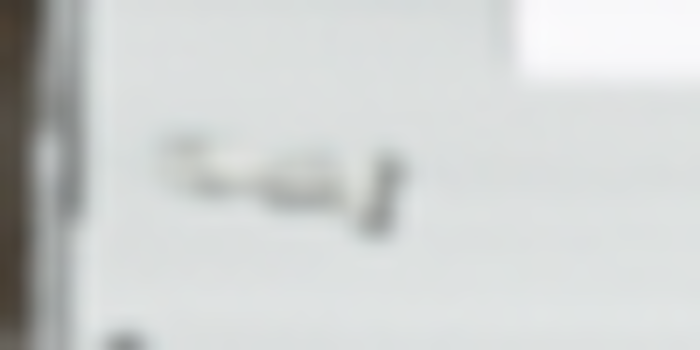

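View pics/c.png

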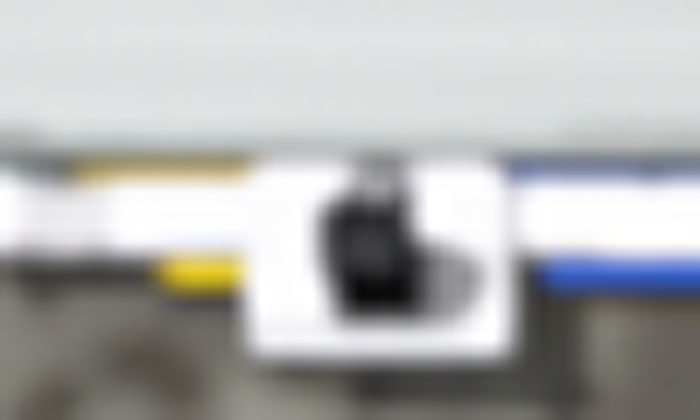

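```bash
cat >> h.py <<'E'
from scipy.spatial.transform import Rotation as R
TH=0.02; O=np.array([634.5,50.0])
def st(x,y): return O+np.array([np.cos(TH)*x-np.sin(TH)*y,np.sin(TH)*x+np.cos(TH)*y])
def tost(p): p=np.array(p)[:2]-O; return np.array([np.cos(TH)*p[0]+np.sin(TH)*p[1],-np.sin(TH)*p[0]+np.cos(TH)*p[1]])
def go(t):
    o=bot.get_obs(); q=o['tool_rot']; M=R.from_quat([q[1],q[2],q[3],q[0]]).as_matrix()
    print('clk',round(o['clock'],2),'pos',o['ee_pos'].round(1),'yaw_y',np.degrees(np.arctan2(M[1,1],M[0,1])).round(2),'tilt',M[:,2].round(3),'F',o['force'].round(1),'w',round(o['grip_width'],1))
    print('tool shift m',(M.T@(np.array(t)-o['ee_pos'])/1000).round(4))
E
python3 - <<'E'
from h import *
r=load('top0')
v,u=np.mgrid[0:384:3,0:512:3]; px=np.c_[u.ravel(),v.ravel()]
P=bydepth(r,px); P=P[(P[:,2]<800)]
for y0 in range(-300,700,100):
    print(y0,[int(max([0]+list(P[(P[:,1]>=y0)&(P[:,1]<y0+100)&(P[:,0]>=x0)&(P[:,0]<x0+100)][:,2]))) for x0 in range(200,900,100)])
def z(p): p=np.array(p,float); return np.array([150,60])+(p+0.5)/3-0.5
p=onz(r,[z((398,384))],110)[0]; print('bush',p,tost(p))
b=lambda p: np.array([185,175])+(np.array(p)+.5)/14-.5
for n,p in (('head end',(398,193)),('tip',(165,160))):
    w=onz(r,[b(p)],95)[0]; print(n,w,tost(w))
go([530,60,300])
E
```

```text
-300 [0, 6, 197, 221, 173, 174, 176]
-200 [0, 11, 18, 181, 180, 182, 181]
-100 [0, 13, 122, 109, 108, 101, 31]
0 [0, 52, 122, 142, 93, 92, 1]
100 [0, 3, 209, 100, 99, 91, 23]
200 [0, 4, 208, 4, 96, 7, 26]
300 [0, 3, 159, 158, 114, 112, 114]
400 [0, 2, 157, 154, 2, 2, 2]
500 [0, 120, 158, 145, 2, 2, 18]
600 [0, 3, 144, 142, 3, 3, 2]
bush [599.29228079 -38.80683344 110.        ] [-36.97669616 -88.08496522]
head end [597.03066965 135.92930563  95.        ] [-35.74336519  86.66145699]
tip [602.16946515 178.29216811  95.        ] [-29.75839665 128.91307812]
clk 0.1 pos [158.  604.2 230.6] yaw_y 75.35 tilt [-0.    -0.001 -1.   ] F [0.  0.5 0. ] w 85.6
tool shift m [-0.4976 -0.4325 -0.0688]
```

>>> apply_moves([
  {"rotation":[0,0,-5.3],"travel":[0,0,-0.023],"gripper":0.4},
  {"rotation":[0,0,-5.3],"travel":[0,0,-0.023],"gripper":0.4},
  {"rotation":[0,0,-5.2],"travel":[0,0,-0.023],"gripper":0.4},
  {"rotation":[0,0,0],"travel":[-0.022,-0.034,0],"gripper":0.4},
  {"rotation":[0,0,0],"travel":[-0.022,-0.034,0],"gripper":0.4},
], force=30)

```text
clock: 0.52
ee_pos: [203.4, 538.4, 301.3]
tool_rot: [0.0, -0.012, 1.0, 0.001]
force: [1.6, -0.3, -1.3]
grip_width: 51.4
```

```bash
python3 -c "
from h import *
go([530,59,250])"
```

```text
clk 0.52 pos [203.4 538.4 301.3] yaw_y 91.34 tilt [ 0.001  0.002 -1.   ] F [ 1.6 -0.3 -1.3] w 51.4
tool shift m [-0.3153 -0.487   0.0504]
```

>>> apply_moves([
  {"rotation":[0,0,0],"travel":[-0.021,-0.0325,0],"gripper":0.4},
  {"rotation":[0,0,0],"travel":[-0.021,-0.0325,0],"gripper":0.4},
  {"rotation":[0,0,0],"travel":[-0.021,-0.0325,0],"gripper":0.4},
  {"rotation":[0,0,0],"travel":[-0.021,-0.0325,0],"gripper":0.4},
  {"rotation":[0,0,0],"travel":[-0.021,-0.0325,0],"gripper":0.4},
])

```text
clock: 0.93
ee_pos: [312.2, 375.4, 300.1]
tool_rot: [-0.0, -0.01, 1.0, -0.0]
force: [1.4, 0.3, 1.3]
grip_width: 51.3
```

>>> apply_moves([
  {"rotation":[0,0,0],"travel":[-0.021,-0.0325,0],"gripper":0.4},
  {"rotation":[0,0,0],"travel":[-0.021,-0.0325,0],"gripper":0.4},
  {"rotation":[0,0,0],"travel":[-0.021,-0.0325,0],"gripper":0.4},
  {"rotation":[0,0,0],"travel":[-0.021,-0.0325,0],"gripper":0.4},
  {"rotation":[0,0,0],"travel":[-0.021,-0.0325,0],"gripper":0.4},
])

```text
clock: 1.35
ee_pos: [420.4, 215.0, 300.2]
tool_rot: [-0.0, -0.01, 1.0, -0.0]
force: [0.8, 0.3, -0.2]
grip_width: 51.0
```

>>> apply_moves([
  {"rotation":[0,0,0],"travel":[-0.021,-0.0325,0],"gripper":0.4},
  {"rotation":[0,0,0],"travel":[-0.021,-0.0325,0],"gripper":0.4},
  {"rotation":[0,0,0],"travel":[-0.021,-0.0325,0],"gripper":0.4},
  {"rotation":[0,0,0],"travel":[-0.021,-0.0325,0],"gripper":0.4},
  {"rotation":[0,0,0],"travel":[-0.021,-0.0325,0],"gripper":0.4},
])

```text
clock: 1.77
ee_pos: [528.7, 54.5, 300.1]
tool_rot: [-0.0, -0.01, 1.0, 0.0]
force: [0.6, 0.5, 0.1]
grip_width: 51.4
```

```bash
python3 -c "
from h import *
go([530,59,200])"
```

```text
clk 1.77 pos [528.7  54.5 300.1] yaw_y 91.13 tilt [-0.  0. -1.] F [0.6 0.5 0.1] w 51.4
tool shift m [-0.0014  0.0044  0.1001]
```

>>> apply_moves([
  {"rotation":[0,0,0],"travel":[-0.0015,0.0045,0.035],"gripper":0.4},
  {"rotation":[0,0,0],"travel":[0,0,0.04],"gripper":0.4},
  {"rotation":[0,0,0],"travel":[0,0,0.04],"gripper":0.4},
  {"rotation":[0,0,0],"travel":[0,0,0.025],"gripper":0.4},
  {"rotation":[0,0,0],"travel":[0,0,0],"gripper":0.4},
])

```text
clock: 2.18
ee_pos: [525.6, 60.3, 155.0]
tool_rot: [-0.005, -0.01, 1.0, -0.0]
force: [-1.5, -0.0, -0.8]
grip_width: 51.1
```

Run:
```python
from h import *
r=snap('side','side1'); cv2.imwrite('pics/side1z.png',cv2.resize(r['img'][80:280,160:360],None,fx=3,fy=3,interpolation=cv2.INTER_CUBIC))
go([530,59,114])
```

```text
clk 2.23 pos [527.5  60.7 157.9] yaw_y 91.14 tilt [-0.006 -0.001 -1.   ] F [0.2 0.9 0.8] w 51.1
tool shift m [-0.0028 -0.0017  0.0439]
```

View pics/side1z.png

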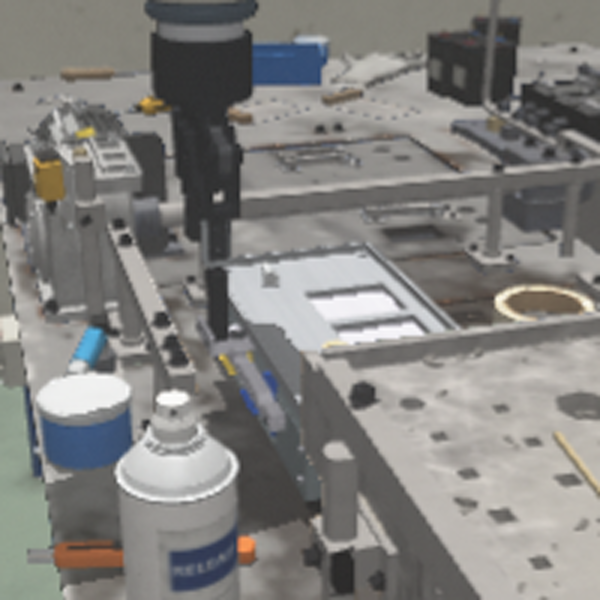

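The gripper is lined up over the black grip at about zoom (215,310), and the way down is clear.

>>> apply_moves([
  {"rotation":[0,0,0],"travel":[-0.003,-0.001,0.022],"gripper":0.4},
  {"rotation":[0,0,0],"travel":[0,0,0.022],"gripper":0.4},
  {"rotation":[0,0,0],"travel":[0,0,0],"gripper":0.4},
  {"rotation":[0,0,0],"travel":[0,0,0],"gripper":0.9},
  {"rotation":[0,0,0],"travel":[0,0,0],"gripper":0.9},
], force=25)

```text
clock: 2.65
ee_pos: [533.8, 60.2, 118.4]
tool_rot: [0.001, -0.01, 1.0, 0.0]
force: [0.2, -0.1, -0.2]
grip_width: 27.8
```

>>> apply_moves([
  {"rotation":[0,0,0],"travel":[0,0,0],"gripper":0.9},
  {"rotation":[0,0,0],"travel":[0,0,0],"gripper":0.9},
])

```text
clock: 2.82
ee_pos: [533.9, 60.2, 118.6]
tool_rot: [0.002, -0.01, 1.0, 0.0]
force: [-1.3, 0.0, 6.2]
grip_width: 17.3
```

```bash
python3 -c "
from h import *
t=st(-103,-72);print(t);go([t[0],t[1],114])"
```

```text
[532.96050332 -24.04546315]
clk 2.82 pos [533.9  60.2 118.6] yaw_y 91.15 tilt [ 0.003  0.    -1.   ] F [-1.3  0.   6.2] w 17.3
tool shift m [ 0.0027 -0.0842  0.0046]
```

>>> apply_moves([
  {"rotation":[0,0,0],"travel":[0,-0.018,0],"gripper":0.9},
  {"rotation":[0,0,0],"travel":[0,-0.018,0],"gripper":0.9},
  {"rotation":[0,0,0],"travel":[0,-0.018,0],"gripper":0.9},
  {"rotation":[0,0,0],"travel":[0,-0.018,0],"gripper":0.9},
  {"rotation":[0,0,0],"travel":[0,-0.012,0],"gripper":0.9},
])

```text
clock: 3.23
ee_pos: [535.5, -23.8, 118.9]
tool_rot: [0.002, -0.01, 1.0, 0.001]
force: [-1.8, 16.6, 10.1]
grip_width: 17.3
```

>>> apply_moves([
  {"rotation":[0,0,0],"travel":[0,0,0],"gripper":0.9},
  {"rotation":[0,0,0],"travel":[0,0,0],"gripper":0.9},
])

```text
clock: 3.4
ee_pos: [535.6, -24.7, 118.9]
tool_rot: [0.002, -0.01, 1.0, -0.0]
force: [-2.5, -1.8, 10.1]
grip_width: 17.3
```

```bash
python3 -c "
from h import *
r=snap('top','top2');cv2.imwrite('pics/top2z.png',cv2.resize(r['img'][60:260,150:400],None,fx=3,fy=3))
t=st(-103,-72);print(t);go([t[0],t[1],114])"
```

```text
[532.96050332 -24.04546315]
clk 3.45 pos [535.6 -24.6 118.9] yaw_y 91.11 tilt [ 0.003 -0.    -1.   ] F [-1.8 -1.8  9.1] w 17.0
tool shift m [0.0026 0.0006 0.0049]
```

View pics/top2z.png

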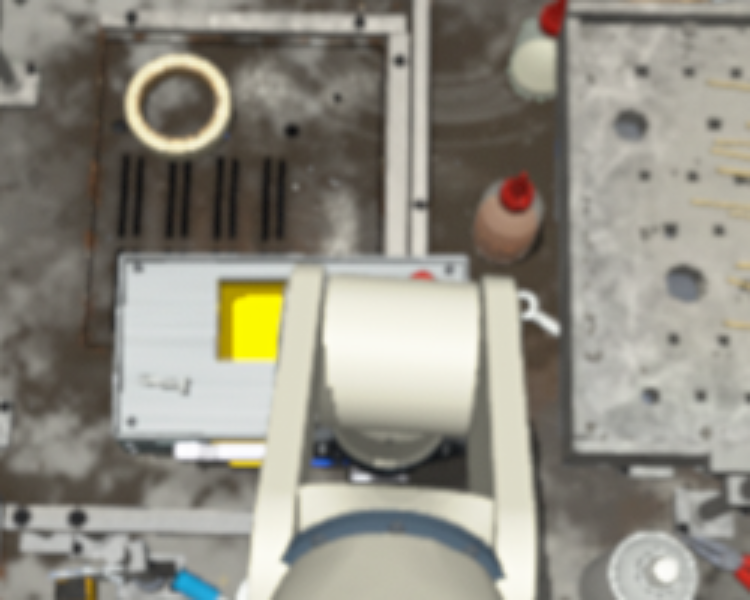

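The left port is open and yellow shows through it at zoom (250,325). I'm releasing the grip and going to the bush.

>>> apply_moves([
  {"rotation":[0,0,0],"travel":[0,0,0],"gripper":0.4},
  {"rotation":[0,0,0],"travel":[0,0,0],"gripper":0.4},
  {"rotation":[0,0,0],"travel":[0,0,0],"gripper":0.4},
  {"rotation":[0,0,0],"travel":[0,0,-0.035],"gripper":0.4},
  {"rotation":[0,0,0],"travel":[0,0,-0.035],"gripper":0.4},
])

```text
clock: 3.87
ee_pos: [532.6, -23.8, 185.6]
tool_rot: [-0.002, -0.01, 1.0, 0.0]
force: [1.0, 0.4, 0.1]
grip_width: 51.1
```

>>> apply_moves([
  {"rotation":[0,0,0],"travel":[0,0,-0.02],"gripper":0.4},
  {"rotation":[0,0,0],"travel":[-0.032,-0.007,0],"gripper":0.4},
  {"rotation":[0,0,0],"travel":[-0.032,-0.007,0],"gripper":0.4},
  {"rotation":[0,0,0],"travel":[0,0,0],"gripper":0.4},
  {"rotation":[0,0,0],"travel":[0,0,0],"gripper":0.4},
])

```text
clock: 4.28
ee_pos: [599.4, -36.8, 206.2]
tool_rot: [0.0, -0.01, 1.0, 0.0]
force: [-0.4, 0.6, -0.1]
grip_width: 51.2
```

```bash
python3 -c "
from h import *
r=snap('side','side3');cv2.imwrite('pics/side3z.png',cv2.resize(r['img'][80:280,160:360],None,fx=3,fy=3))
go([600,-39,94])"
```

```text
clk 4.33 pos [598.1 -36.6 205.8] yaw_y 91.14 tilt [-0.001  0.    -1.   ] F [-1.2  0.4 -0.7] w 51.3
tool shift m [-0.002  -0.0025  0.1118]
```

View pics/side3z.png

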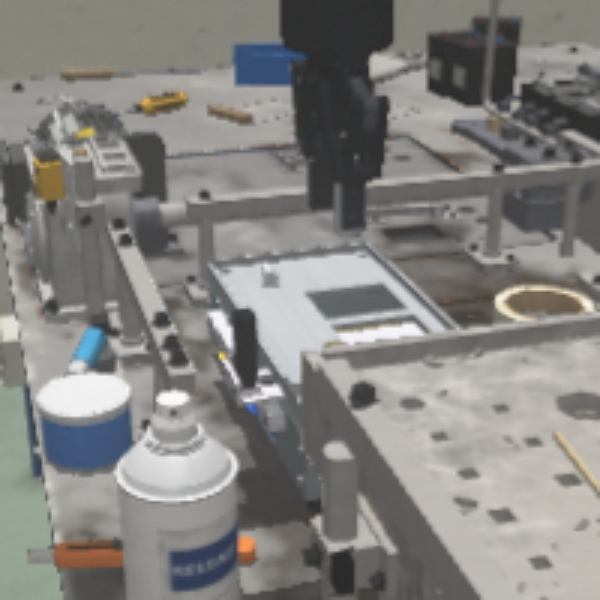

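The shutter stays at the right stop and the left port stays open. The gripper is above the bush, so I'm going down.

>>> apply_moves([
  {"rotation":[0,0,0],"travel":[-0.002,-0.002,0.035],"gripper":0.4},
  {"rotation":[0,0,0],"travel":[0,0,0.035],"gripper":0.4},
  {"rotation":[0,0,0],"travel":[0,0,0.025],"gripper":0.4},
  {"rotation":[0,0,0],"travel":[0,0,0.0],"gripper":0.4},
  {"rotation":[0,0,0],"travel":[0,0,0.0],"gripper":0.4},
])

```text
clock: 4.75
ee_pos: [598.7, -38.3, 110.5]
tool_rot: [-0.002, -0.01, 1.0, 0.0]
force: [-0.3, -0.0, -0.1]
grip_width: 51.4
```

```bash
python3 -c "
from h import *
go([600,-39,93])"
```

```text
clk 4.75 pos [598.7 -38.3 110.5] yaw_y 91.15 tilt [-0.004  0.    -1.   ] F [-0.3 -0.  -0.1] w 51.4
tool shift m [-0.0014 -0.0007  0.0175]
```

>>> apply_moves([
  {"rotation":[0,0,0],"travel":[0,0,0.018],"gripper":0.4},
  {"rotation":[0,0,0],"travel":[0,0,0],"gripper":0.4},
  {"rotation":[0,0,0],"travel":[0,0,0],"gripper":0.9},
  {"rotation":[0,0,0],"travel":[0,0,0.0],"gripper":0.9},
  {"rotation":[0,0,0],"travel":[0,0,0.0],"gripper":0.9},
], force=30)

```text
clock: 5.17
ee_pos: [601.5, -38.7, 95.2]
tool_rot: [0.001, -0.01, 1.0, -0.0]
force: [-2.3, 0.1, 6.2]
grip_width: 20.3
```

>>> apply_moves([
  {"rotation":[0,0,0],"travel":[0,0,0],"gripper":0.9},
  {"rotation":[0,0,0],"travel":[0,0,0],"gripper":0.9},
  {"rotation":[0,0,0],"travel":[0,0,-0.02],"gripper":0.9},
  {"rotation":[0,0,0],"travel":[0,0,-0.03],"gripper":0.9},
  {"rotation":[0,0,0],"travel":[0,0,0],"gripper":0.9},
])

```text
clock: 5.58
ee_pos: [603.8, -38.9, 149.1]
tool_rot: [0.004, -0.01, 1.0, -0.0]
force: [1.7, -0.4, -0.2]
grip_width: 19.9
```

```bash
python3 -c "
from h import *
r=snap('side','side4');cv2.imwrite('pics/side4z.png',cv2.resize(r['img'][80:280,160:360],None,fx=3,fy=3))
t=st(25,36);print(t);go([t[0],t[1],97])"
```

```text
[658.77504817  86.49276691]
clk 5.63 pos [603.1 -38.8 147.2] yaw_y 91.14 tilt [ 0.007 -0.    -1.   ] F [0.7 0.2 0.1] w 20.2
tool shift m [-0.0579  0.1242  0.0505]
```

View pics/side4z.png

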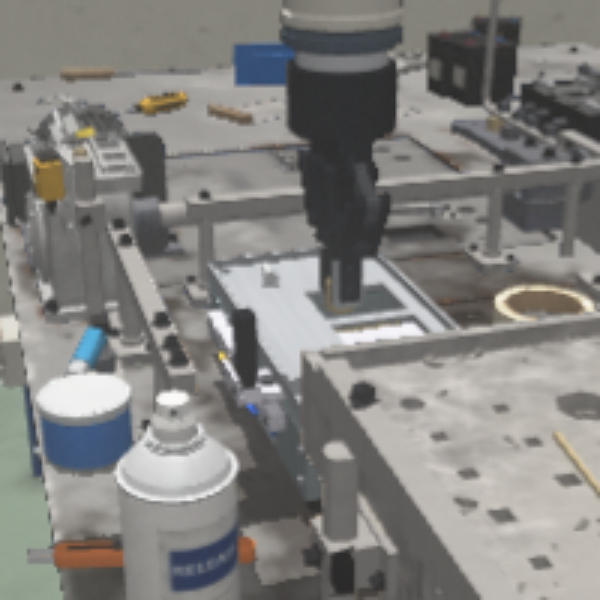

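The bush is held, with bronze visible between the fingertips at zoom (335,305). I'm carrying it to the left port.

>>> apply_moves([
  {"rotation":[0,0,0],"travel":[-0.014,0.031,0],"gripper":0.9},
  {"rotation":[0,0,0],"travel":[-0.014,0.031,0],"gripper":0.9},
  {"rotation":[0,0,0],"travel":[-0.014,0.031,0],"gripper":0.9},
  {"rotation":[0,0,0],"travel":[-0.014,0.031,0],"gripper":0.9},
  {"rotation":[0,0,0],"travel":[0,0,0],"gripper":0.9},
])

```text
clock: 6.05
ee_pos: [656.1, 91.6, 143.4]
tool_rot: [0.001, -0.011, 1.0, 0.001]
force: [0.1, 0.9, -0.7]
grip_width: 20.2
```

>>> apply_moves([
  {"rotation":[0,0,0],"travel":[0,0,0.025],"gripper":0.9},
  {"rotation":[0,0,0],"travel":[0,0,0.025],"gripper":0.9},
  {"rotation":[0,0,0],"travel":[0,0,0],"gripper":0.9},
  {"rotation":[0,0,0],"travel":[0,0,0],"gripper":0.9},
])

```text
clock: 6.38
ee_pos: [652.6, 86.1, 92.1]
tool_rot: [-0.002, -0.01, 1.0, -0.0]
force: [0.3, 0.5, -0.1]
grip_width: 20.1
```

```bash
python3 -c "
from h import *
r=snap('side','side5');cv2.imwrite('pics/side5z.png',cv2.resize(r['img'][80:280,160:360],None,fx=3,fy=3))
t=st(25,36);print(t);go([t[0],t[1],92])"
```

```text
[658.77504817  86.49276691]
clk 6.43 pos [653.9  86.2  93.5] yaw_y 91.13 tilt [-0.001 -0.    -1.   ] F [-0.4 -0.1 -0. ] w 20.1
tool shift m [-0.0049  0.0002  0.0015]
```

View pics/side5z.png

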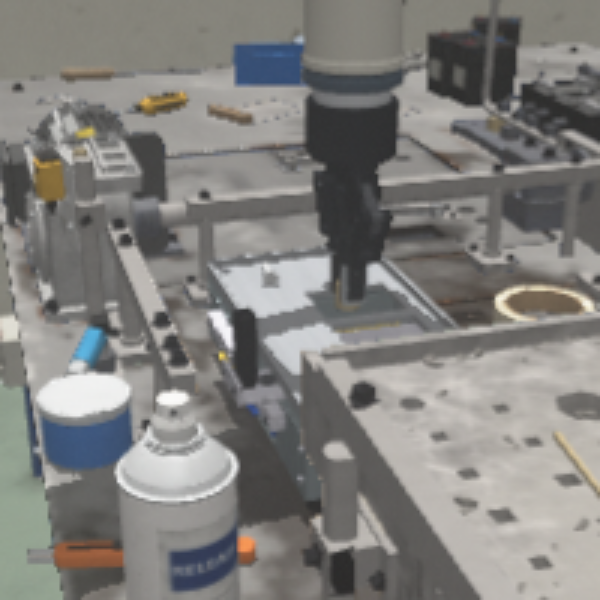

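The bush is over the left port mouth at zoom (345,300). I'm releasing it.

>>> apply_moves([
  {"rotation":[0,0,0],"travel":[-0.003,0,0.003],"gripper":0.9},
  {"rotation":[0,0,0],"travel":[0,0,0],"gripper":0.5},
  {"rotation":[0,0,0],"travel":[0,0,0],"gripper":0.5},
  {"rotation":[0,0,0],"travel":[0,0,0],"gripper":0.5},
  {"rotation":[0,0,0],"travel":[0,0,-0.03],"gripper":0.5},
])

```text
clock: 6.85
ee_pos: [653.7, 86.0, 115.9]
tool_rot: [-0.004, -0.01, 1.0, -0.0]
force: [-1.4, -0.1, -0.2]
grip_width: 42.9
```

>>> apply_moves([
  {"rotation":[0,0,0],"travel":[0,0,-0.04],"gripper":0.4},
  {"rotation":[0,0,0],"travel":[0.025,-0.033,-0.01],"gripper":0.4},
  {"rotation":[0,0,0],"travel":[0.025,-0.033,0],"gripper":0.4},
  {"rotation":[0,0,0],"travel":[0.025,-0.033,0],"gripper":0.4},
  {"rotation":[0,0,0],"travel":[0.025,-0.0095,0],"gripper":0.4},
])

```text
clock: 7.27
ee_pos: [558.9, -26.4, 171.0]
tool_rot: [0.001, -0.01, 1.0, -0.001]
force: [-0.5, -0.4, -0.1]
grip_width: 51.2
```

```bash
python3 -c "
from h import *
r=snap('top','top6');cv2.imwrite('pics/top6z.png',cv2.resize(r['img'][60:260,150:400],None,fx=3,fy=3))
r=snap('side','side6');cv2.imwrite('pics/side6z.png',cv2.resize(r['img'][80:280,160:360],None,fx=3,fy=3))
t=st(-103,-72);print(t);go([t[0],t[1],114])"
```

```text
[532.96050332 -24.04546315]
clk 7.37 pos [556.1 -25.2 170.4] yaw_y 91.0 tilt [-0.002 -0.    -1.   ] F [ 0.5 -0.   0.1] w 51.8
tool shift m [0.023  0.0015 0.0564]
```

View pics/top6z.png

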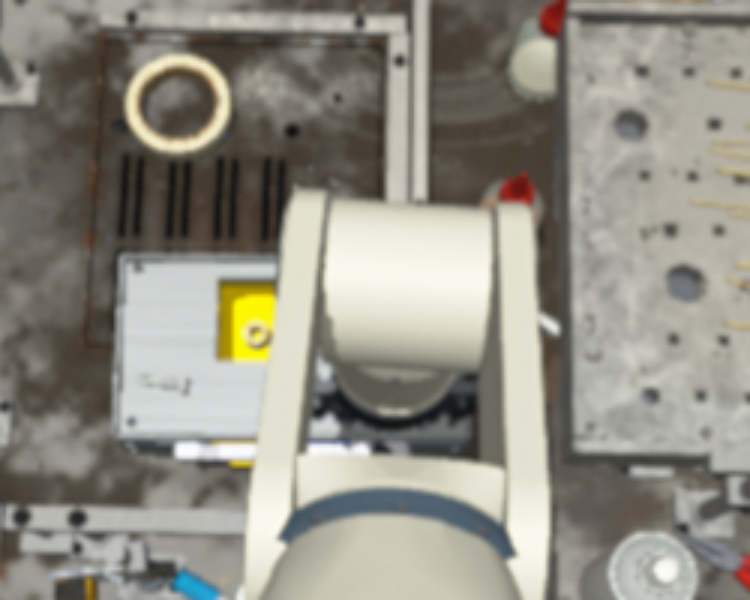

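View pics/side6z.png

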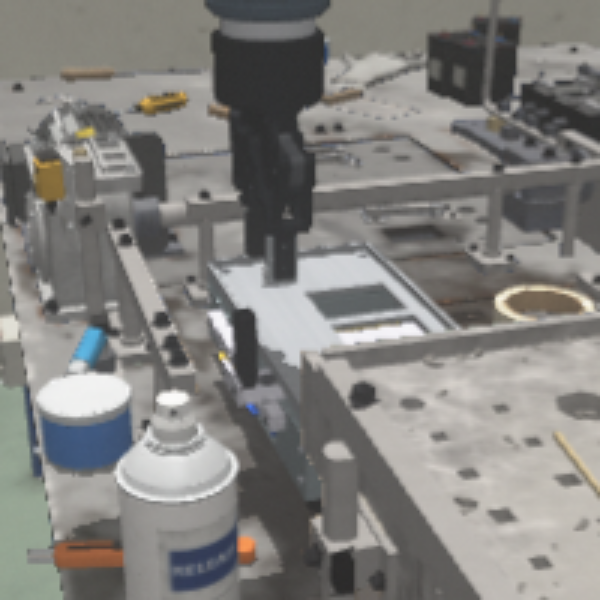

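The bush is standing in the yellow bin at zoom (257,332). Next is the grip again.

>>> apply_moves([
  {"rotation":[0,0,0],"travel":[0.023,0.001,0],"gripper":0.4},
  {"rotation":[0,0,0],"travel":[0,0,0],"gripper":0.4},
  {"rotation":[0,0,0],"travel":[0,0,0.026],"gripper":0.4},
  {"rotation":[0,0,0],"travel":[0,0,0.027],"gripper":0.4},
  {"rotation":[0,0,0],"travel":[0,0,0],"gripper":0.4},
])

```text
clock: 7.78
ee_pos: [535.0, -22.1, 113.7]
tool_rot: [-0.002, -0.01, 1.0, 0.0]
force: [-1.8, 0.3, -0.9]
grip_width: 51.4
```

>>> apply_moves([
  {"rotation":[0,0,0],"travel":[0,0,0],"gripper":0.9},
  {"rotation":[0,0,0],"travel":[0,0,0],"gripper":0.9},
  {"rotation":[0,0,0],"travel":[0,0,0],"gripper":0.9},
  {"rotation":[0,0,0],"travel":[0,0,0],"gripper":0.9},
  {"rotation":[0,0,0],"travel":[0,0,0],"gripper":0.9},
])

```text
clock: 8.2
ee_pos: [538.2, -22.7, 118.6]
tool_rot: [0.001, -0.01, 1.0, -0.0]
force: [1.3, 0.7, 6.6]
grip_width: 17.3
```

```bash
python3 -c "
from h import *
t=st(-103,72);print(t);go([t[0],t[1],114])"
```

```text
[530.08069531 119.92573781]
clk 8.2 pos [538.2 -22.7 118.6] yaw_y 91.14 tilt [ 0.003 -0.    -1.   ] F [1.3 0.7 6.6] w 17.3
tool shift m [0.0052 0.1428 0.0045]
```

>>> apply_moves([
  {"rotation":[0,0,0],"travel":[0,0.016,0],"gripper":0.9},
  {"rotation":[0,0,0],"travel":[0,0.022,0],"gripper":0.9},
  {"rotation":[0,0,0],"travel":[0,0.022,0],"gripper":0.9},
  {"rotation":[0,0,0],"travel":[0,0.022,0],"gripper":0.9},
  {"rotation":[0,0,0],"travel":[0,0.022,0],"gripper":0.9},
])

```text
clock: 8.62
ee_pos: [536.1, 78.4, 118.7]
tool_rot: [0.002, -0.011, 1.0, -0.003]
force: [1.6, -11.7, 6.9]
grip_width: 17.5
```

>>> apply_moves([
  {"rotation":[0,0,0],"travel":[0,0.022,0],"gripper":0.9},
  {"rotation":[0,0,0],"travel":[0,0.018,0],"gripper":0.9},
  {"rotation":[0,0,0],"travel":[0,0,0],"gripper":0.9},
  {"rotation":[0,0,0],"travel":[0,0,0],"gripper":0.9},
  {"rotation":[0,0,0],"travel":[0,0,0],"gripper":0.9},
])

```text
clock: 9.03
ee_pos: [535.3, 122.3, 118.8]
tool_rot: [0.002, -0.01, 1.0, 0.001]
force: [0.0, 1.7, 8.3]
grip_width: 17.1
```

```bash
python3 -c "
from h import *
r=snap('side','side7');cv2.imwrite('pics/side7z.png',cv2.resize(r['img'][80:280,160:360],None,fx=3,fy=3))
t=st(-103,72);print(t);go([t[0],t[1],114])"
```

```text
[530.08069531 119.92573781]
clk 9.08 pos [535.3 122.1 118.8] yaw_y 91.16 tilt [ 0.003  0.001 -1.   ] F [0.8 1.7 7.4] w 17.4
tool shift m [ 0.0053 -0.0021  0.0047]
```

View pics/side7z.png

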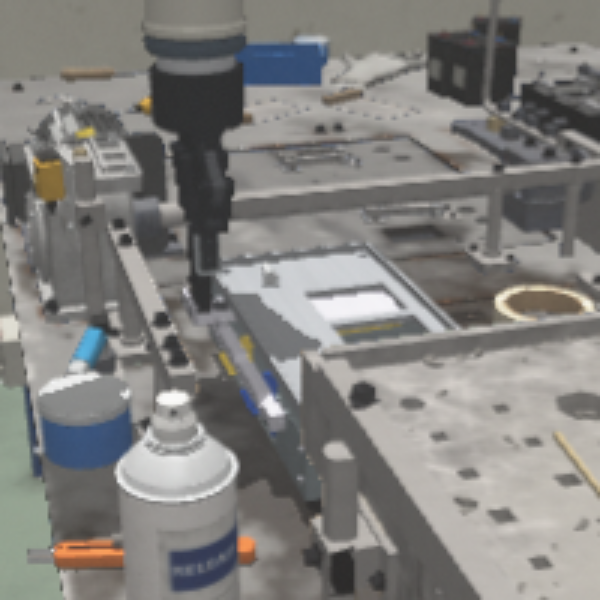

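The right port is now open at zoom (380,330). I'm releasing, lifting, and turning toward the screw.

>>> apply_moves([
  {"rotation":[0,0,0],"travel":[0,0,0],"gripper":0.4},
  {"rotation":[0,0,0],"travel":[0,0,0],"gripper":0.4},
  {"rotation":[0,0,0],"travel":[0,0,0],"gripper":0.4},
  {"rotation":[0,0,0],"travel":[0,0,-0.04],"gripper":0.4},
  {"rotation":[0,0,0],"travel":[0,0,-0.04],"gripper":0.4},
])

```text
clock: 9.5
ee_pos: [531.8, 120.7, 195.7]
tool_rot: [-0.003, -0.01, 1.0, -0.001]
force: [2.1, 0.3, 0.8]
grip_width: 51.2
```

>>> apply_moves([
  {"rotation":[0,0,0],"travel":[-0.033,0.017,-0.01],"gripper":0.55},
  {"rotation":[0,0,7],"travel":[-0.033,0.017,0],"gripper":0.55},
  {"rotation":[0,0,7],"travel":[0,0,0],"gripper":0.55},
  {"rotation":[0,0,7],"travel":[0,0,0],"gripper":0.55},
  {"rotation":[0,0,7],"travel":[0,0,0],"gripper":0.55},
])

```text
clock: 9.92
ee_pos: [599.3, 156.8, 206.6]
tool_rot: [-0.0, 0.235, 0.972, -0.0]
force: [-0.1, -1.0, -0.5]
grip_width: 38.0
```

>>> apply_moves([
  {"rotation":[0,0,7],"travel":[0,0,0],"gripper":0.55},
  {"rotation":[0,0,7],"travel":[0,0,0],"gripper":0.55},
  {"rotation":[0,0,7],"travel":[0,0,0],"gripper":0.55},
  {"rotation":[0,0,7],"travel":[0,0,0],"gripper":0.55},
  {"rotation":[0,0,7],"travel":[0,0,0],"gripper":0.55},
])

```text
clock: 10.33
ee_pos: [598.9, 156.4, 206.8]
tool_rot: [-0.0, 0.517, 0.856, -0.0]
force: [-0.3, 0.7, -0.2]
grip_width: 38.6
```

>>> apply_moves([
  {"rotation":[0,0,7],"travel":[0,0,0],"gripper":0.55},
  {"rotation":[0,0,7],"travel":[0,0,0],"gripper":0.55},
  {"rotation":[0,0,7],"travel":[0,0,0],"gripper":0.55},
  {"rotation":[0,0,7],"travel":[0,0,0],"gripper":0.55},
  {"rotation":[0,0,7],"travel":[0,0,0],"gripper":0.55},
])

```text
clock: 10.75
ee_pos: [598.9, 156.4, 206.7]
tool_rot: [-0.0, 0.75, 0.661, -0.0]
force: [0.5, -0.4, -0.2]
grip_width: 38.4
```

```bash
python3 -c "
from h import *
r=snap('top','top8');cv2.imwrite('pics/top8z.png',cv2.resize(r['img'][60:260,150:400],None,fx=3,fy=3))
r=snap('side','side8');cv2.imwrite('pics/side8z.png',cv2.resize(r['img'][80:280,160:360],None,fx=3,fy=3))
go([599.6,157,130]); print(bot.get_obs()['qpos'])"
```

```text
clk 10.85 pos [599.  156.4 206.8] yaw_y -6.99 tilt [-0.001 -0.    -1.   ] F [ 0.3 -0.1 -0.1] w 38.5
tool shift m [0.0007 0.0006 0.0768]
[ 2.53030589e-01  3.67579362e-01  1.66989019e+00 -1.25632208e-05
  1.10477988e+00  3.75094500e-01]
```

View pics/side8z.png

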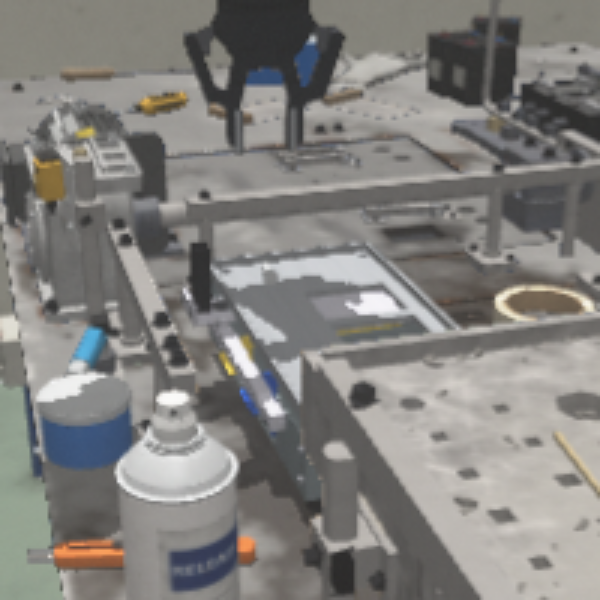

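View pics/top8z.png

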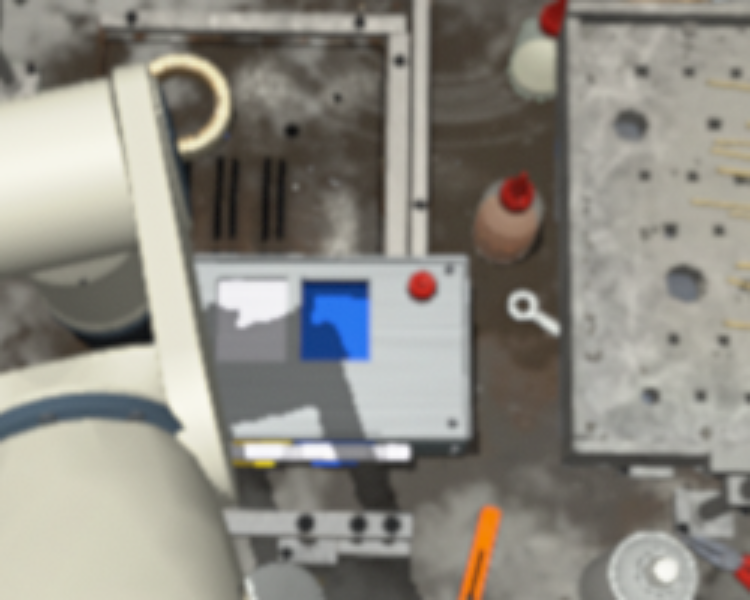

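The right port shows the full blue bin at zoom (335,320), and the gripper is turned across the screw. I'm going down.

>>> apply_moves([
  {"rotation":[0,0,0],"travel":[0,0,0.04],"gripper":0.55},
  {"rotation":[0,0,0],"travel":[0.001,0.0005,0.035],"gripper":0.55},
  {"rotation":[0,0,0],"travel":[0,0,0.02],"gripper":0.55},
  {"rotation":[0,0,0],"travel":[0,0,0],"gripper":0.55},
  {"rotation":[0,0,0],"travel":[0,0,0],"gripper":0.55},
])

```text
clock: 11.27
ee_pos: [599.1, 157.3, 111.3]
tool_rot: [-0.001, 0.747, 0.665, -0.001]
force: [0.6, 0.4, 0.1]
grip_width: 38.5
```

```bash
python3 -c "
from h import *
r=snap('side','side9');cv2.imwrite('pics/side9z.png',cv2.resize(r['img'][100:200,200:330],None,fx=6,fy=6))
go([599.6,156.5,91.5])"
```

```text
clk 11.32 pos [600.3 157.6 112.8] yaw_y -6.73 tilt [ 0.  0. -1.] F [0.8 0.6 0.5] w 38.3
tool shift m [-0.0012 -0.0006  0.0213]
```

View pics/side9z.png

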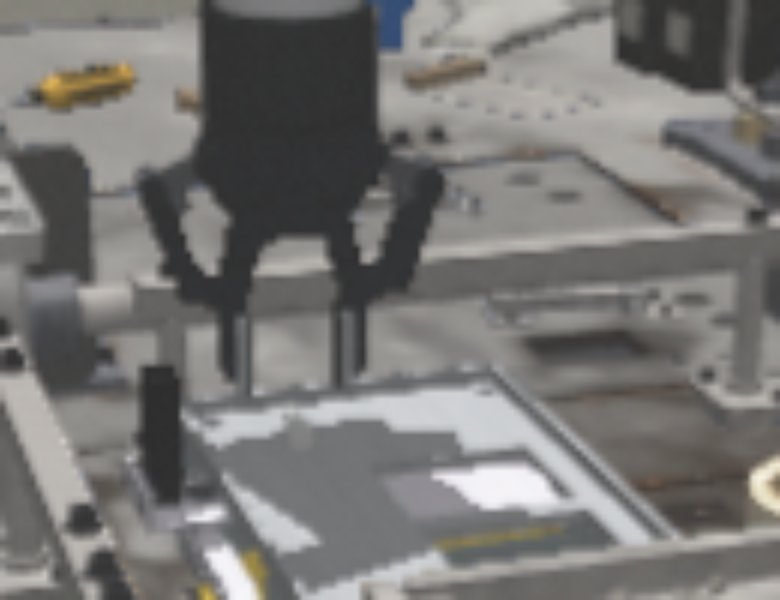

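The fingers straddle the screw head at zoom (300,432). I'm going down the last 21 mm and closing.

>>> apply_moves([
  {"rotation":[0,0,0],"travel":[-0.001,-0.0005,0.012],"gripper":0.55},
  {"rotation":[0,0,0],"travel":[0,0,0.008],"gripper":0.55},
  {"rotation":[0,0,0],"travel":[0,0,0],"gripper":0.55},
  {"rotation":[0,0,0],"travel":[0,0,0],"gripper":1},
  {"rotation":[0,0,0],"travel":[0,0,0],"gripper":1},
])

```text
clock: 11.73
ee_pos: [599.4, 156.6, 92.4]
tool_rot: [0.0, 0.748, 0.664, 0.0]
force: [-0.2, -0.2, -0.1]
grip_width: 14.9
```

>>> apply_moves([
  {"rotation":[0,0,0],"travel":[0,0,0],"gripper":1},
  {"rotation":[0,0,0],"travel":[0,0,0],"gripper":1},
  {"rotation":[0,0,0],"travel":[0,0,0],"gripper":1},
])

```text
clock: 11.98
ee_pos: [599.6, 156.7, 92.5]
tool_rot: [0.0, 0.748, 0.664, 0.0]
force: [0.0, 0.0, 0.6]
grip_width: 6.2
```

```bash
python3 -c "
from h import *
go([599.6,156.5,91.5])"
```

```text
clk 11.98 pos [599.6 156.7  92.5] yaw_y -6.85 tilt [ 0.001  0.    -1.   ] F [0.  0.  0.6] w 6.2
tool shift m [-0.0002  0.      0.001 ]
```

>>> apply_moves([
  {"rotation":[0,0,0],"travel":[0,0,-0.02],"gripper":1},
  {"rotation":[0,0,0],"travel":[0,0,-0.03],"gripper":1},
  {"rotation":[0,0,0],"travel":[0,0,0],"gripper":1},
  {"rotation":[0,0,0],"travel":[0,0,0],"gripper":1},
])

```text
clock: 12.32
ee_pos: [600.5, 156.9, 143.9]
tool_rot: [0.001, 0.748, 0.664, 0.002]
force: [-0.8, 0.2, -1.4]
grip_width: 6.1
```

```bash
python3 -c "
from h import *
r=snap('side','side10');cv2.imwrite('pics/side10z.png',cv2.resize(r['img'][100:200,200:330],None,fx=6,fy=6))
t=st(25,-36);print(t);go([t[0],t[1],92])"
```

```text
[660.21495217  14.50716643]
clk 12.37 pos [599.5 156.7 142.6] yaw_y -6.86 tilt [ 0.001  0.    -1.   ] F [-0.5  0.1  0.1] w 6.3
tool shift m [-0.1339  0.0772  0.0506]
```

View pics/side10z.png

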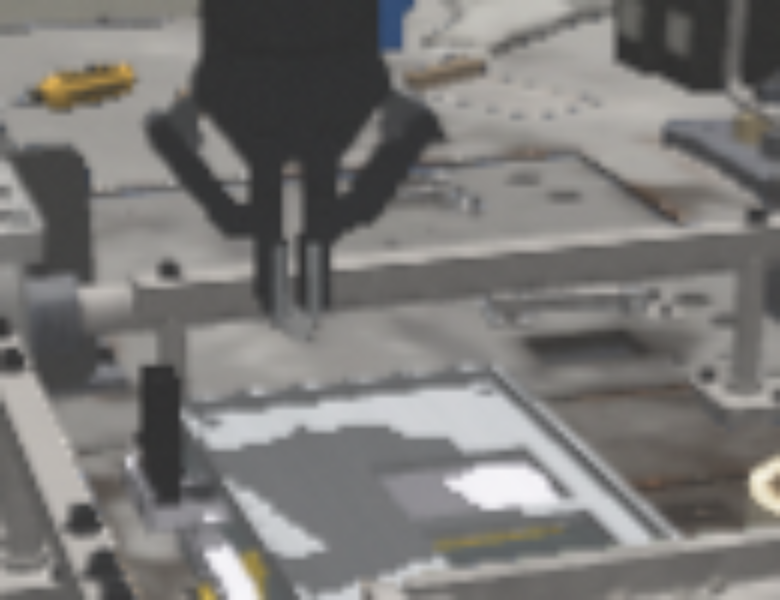

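The screw is held, with its head below the fingertips at zoom (298,325) and gone from the deck. I'm carrying it to the right port.

>>> apply_moves([
  {"rotation":[0,0,0],"travel":[-0.027,0.0155,0],"gripper":1},
  {"rotation":[0,0,0],"travel":[-0.027,0.0155,0],"gripper":1},
  {"rotation":[0,0,0],"travel":[-0.027,0.0155,0],"gripper":1},
  {"rotation":[0,0,0],"travel":[-0.027,0.0155,0],"gripper":1},
  {"rotation":[0,0,0],"travel":[-0.026,0.0155,0],"gripper":1},
])

```text
clock: 12.78
ee_pos: [659.6, 12.9, 140.6]
tool_rot: [-0.001, 0.748, 0.664, -0.001]
force: [0.0, -0.3, 0.3]
grip_width: 6.0
```

>>> apply_moves([
  {"rotation":[0,0,0],"travel":[0,0,0],"gripper":1},
  {"rotation":[0,0,0],"travel":[0,0,0.02],"gripper":1},
  {"rotation":[0,0,0],"travel":[0,0,0.02],"gripper":1},
  {"rotation":[0,0,0],"travel":[0,0,0],"gripper":1},
  {"rotation":[0,0,0],"travel":[0,0,0],"gripper":1},
])

```text
clock: 13.2
ee_pos: [658.5, 14.5, 100.2]
tool_rot: [-0.001, 0.748, 0.664, -0.002]
force: [-0.0, -0.8, 0.2]
grip_width: 6.3
```

```bash
python3 -c "
from h import *
r=snap('side','side11');cv2.imwrite('pics/side11z.png',cv2.resize(r['img'][100:200,200:330],None,fx=6,fy=6))
t=st(25,-36);print(t);go([t[0],t[1],90])"
```

```text
[660.21495217  14.50716643]
clk 13.25 pos [659.6  14.6 101.6] yaw_y -6.84 tilt [-0.002  0.    -1.   ] F [ 0.7 -0.3 -0.8] w 6.3
tool shift m [-0.      0.0007  0.0116]
```

View pics/side11z.png

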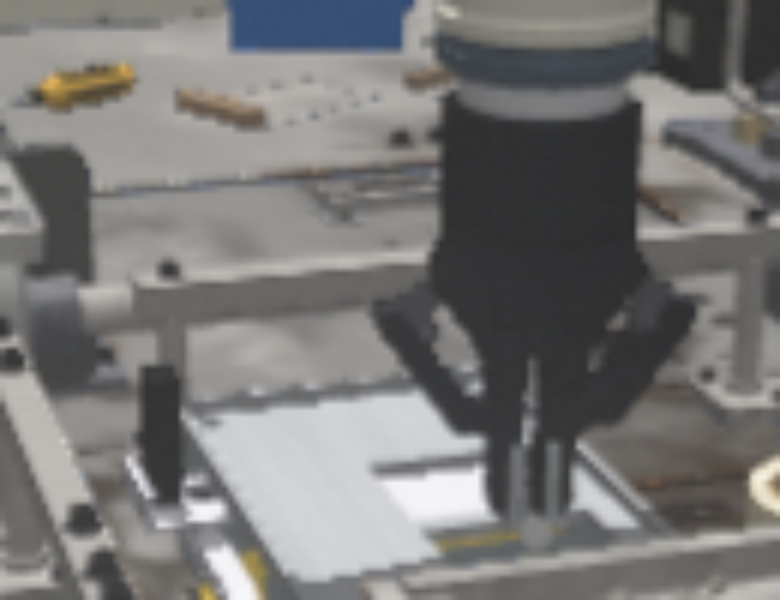

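The screw is over the open right port at zoom (538,530). I'm lowering it into the mouth and releasing.

>>> apply_moves([
  {"rotation":[0,0,0],"travel":[0,0,0.015],"gripper":1},
  {"rotation":[0,0,0],"travel":[0,0,0],"gripper":1},
  {"rotation":[0,0,0],"travel":[0,0,0],"gripper":0.7},
  {"rotation":[0,0,0],"travel":[0,0,0],"gripper":0.7},
  {"rotation":[0,0,0],"travel":[0,0,0],"gripper":0.7},
])

```text
clock: 13.67
ee_pos: [660.7, 14.4, 88.2]
tool_rot: [0.0, 0.748, 0.664, 0.001]
force: [-0.8, 0.6, 0.1]
grip_width: 25.6
```

>>> apply_moves([
  {"rotation":[0,0,0],"travel":[0,0,-0.04],"gripper":0.6},
  {"rotation":[0,0,0],"travel":[0,0,-0.04],"gripper":0.4},
  {"rotation":[0,0,-7],"travel":[0,0,-0.04],"gripper":0.4},
  {"rotation":[0,0,-7],"travel":[0,0,0],"gripper":0.4},
  {"rotation":[0,0,-7],"travel":[0,0,0],"gripper":0.4},
])

```text
clock: 14.08
ee_pos: [662.3, 14.4, 211.7]
tool_rot: [0.003, 0.612, 0.791, 0.002]
force: [-0.2, 0.1, -0.8]
grip_width: 51.3
```

>>> apply_moves([
  {"rotation":[0,0,-7],"travel":[0,0,0],"gripper":0.4},
  {"rotation":[0,0,-7],"travel":[0,0,0],"gripper":0.4},
  {"rotation":[0,0,-7],"travel":[0,0,0],"gripper":0.4},
  {"rotation":[0,0,-7],"travel":[0,0,0],"gripper":0.4},
  {"rotation":[0,0,-7],"travel":[0,0,0],"gripper":0.4},
])

```text
clock: 14.5
ee_pos: [660.3, 14.3, 208.0]
tool_rot: [0.0, 0.346, 0.938, 0.0]
force: [-0.4, 0.7, -0.4]
grip_width: 51.3
```

>>> apply_moves([
  {"rotation":[0,0,-7],"travel":[0,0,0],"gripper":0.4},
  {"rotation":[0,0,-7],"travel":[0,0,0],"gripper":0.4},
  {"rotation":[0,0,-7],"travel":[0,0,0],"gripper":0.4},
  {"rotation":[0,0,-7],"travel":[0,0,0],"gripper":0.4},
  {"rotation":[0,0,-7],"travel":[0,0,0],"gripper":0.4},
])

```text
clock: 14.92
ee_pos: [660.4, 14.3, 208.0]
tool_rot: [0.0, 0.048, 0.999, 0.0]
force: [-0.0, 0.1, -0.4]
grip_width: 51.2
```

```bash
python3 -c "
from h import *
t=st(-103,72);go([t[0]+3,t[1]+1,170])"
```

```text
clk 14.92 pos [660.4  14.3 208. ] yaw_y 84.49 tilt [ 0.001  0.    -1.   ] F [-0.   0.1 -0.4] w 51.2
tool shift m [0.137  0.0939 0.0378]
```

>>> apply_moves([
  {"rotation":[0,0,-6.6],"travel":[0,0,0],"gripper":0.4},
  {"rotation":[0,0,0],"travel":[0.031,0.0273,0],"gripper":0.4},
  {"rotation":[0,0,0],"travel":[0.031,0.0273,0],"gripper":0.4},
  {"rotation":[0,0,0],"travel":[0.031,0.0273,0],"gripper":0.4},
  {"rotation":[0,0,0],"travel":[0.031,0.0273,0],"gripper":0.4},
])

```text
clock: 15.33
ee_pos: [533.5, 122.6, 207.7]
tool_rot: [0.001, -0.006, 1.0, 0.0]
force: [0.9, 1.7, 1.0]
grip_width: 51.2
```

```bash
python3 -c "
from h import *
r=snap('top','top12');cv2.imwrite('pics/top12z.png',cv2.resize(r['img'][60:260,150:400],None,fx=3,fy=3))
r=snap('side','side12');cv2.imwrite('pics/side12z.png',cv2.resize(r['img'][80:280,160:360],None,fx=3,fy=3))
t=st(-103,72);go([t[0]+3,t[1]+1,116])"
```

```text
clk 15.43 pos [530.5 124.6 207.6] yaw_y 90.9 tilt [-0.002  0.001 -1.   ] F [ 0.7 -0.1 -0.7] w 51.1
tool shift m [-0.0027 -0.0038  0.0916]
```

View pics/side12z.png

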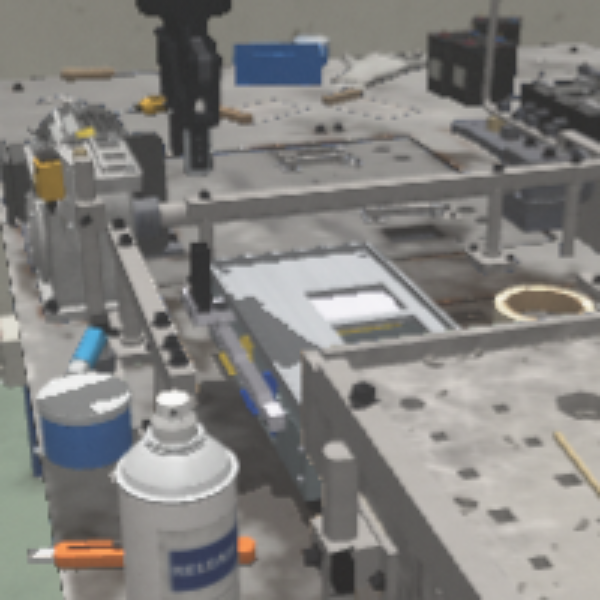

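View pics/top12z.png

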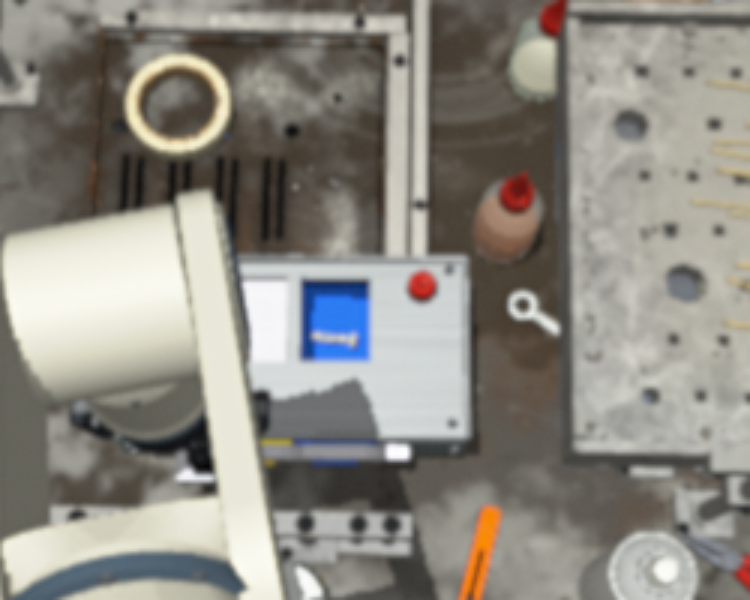

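The screw lies in the blue bin at zoom (335,338), and the cap hasn't moved. The last shutter move is next.

>>> apply_moves([
  {"rotation":[0,0,0],"travel":[-0.003,-0.003,0.035],"gripper":0.4},
  {"rotation":[0,0,0],"travel":[0,0,0.03],"gripper":0.4},
  {"rotation":[0,0,0],"travel":[0,0,0.025],"gripper":0.4},
  {"rotation":[0,0,0],"travel":[0,0,0],"gripper":0.4},
  {"rotation":[0,0,0],"travel":[0,0,0],"gripper":0.4},
])

```text
clock: 15.85
ee_pos: [537.5, 118.7, 116.9]
tool_rot: [-0.001, -0.006, 1.0, -0.0]
force: [0.2, 0.4, 0.7]
grip_width: 51.0
```

>>> apply_moves([
  {"rotation":[0,0,0],"travel":[0,0,0],"gripper":0.9},
  {"rotation":[0,0,0],"travel":[0,0,0],"gripper":0.9},
  {"rotation":[0,0,0],"travel":[0,0,0],"gripper":0.9},
  {"rotation":[0,0,0],"travel":[0,0,0],"gripper":0.9},
  {"rotation":[0,0,0],"travel":[0,0,0],"gripper":0.9},
])

```text
clock: 16.27
ee_pos: [539.3, 119.6, 119.2]
tool_rot: [0.002, -0.006, 1.0, 0.001]
force: [0.2, 1.8, 5.3]
grip_width: 17.2
```

```bash
python3 -c "
from h import *
t=st(-103,0);print(t);go([t[0]+3,t[1]+1,116])"
```

```text
[531.52059931  47.94013733]
clk 16.27 pos [539.3 119.6 119.2] yaw_y 90.73 tilt [ 0.004  0.001 -1.   ] F [0.2 1.8 5.3] w 17.2
tool shift m [ 0.0057 -0.0706  0.0031]
```

>>> apply_moves([
  {"rotation":[0,0,0],"travel":[0,-0.015,0],"gripper":0.9},
  {"rotation":[0,0,0],"travel":[0,-0.018,0],"gripper":0.9},
  {"rotation":[0,0,0],"travel":[0,-0.018,0],"gripper":0.9},
  {"rotation":[0,0,0],"travel":[0,-0.012,0],"gripper":0.9},
  {"rotation":[0,0,0],"travel":[0,-0.0075,0],"gripper":0.9},
])

```text
clock: 16.68
ee_pos: [540.7, 48.3, 119.4]
tool_rot: [0.002, -0.006, 1.0, 0.001]
force: [-1.3, 13.8, 6.5]
grip_width: 17.0
```

>>> apply_moves([
  {"rotation":[0,0,0],"travel":[0,0,0],"gripper":0.9},
  {"rotation":[0,0,0],"travel":[0,0,0],"gripper":0.9},
  {"rotation":[0,0,0],"travel":[0,0,0],"gripper":0.9},
])

```text
clock: 16.93
ee_pos: [540.7, 48.1, 119.4]
tool_rot: [0.002, -0.006, 1.0, 0.0]
force: [0.6, -1.7, 6.9]
grip_width: 17.0
```

```bash
python3 -c "
from h import *
t=st(-103,0);print(t);go([t[0]+3,t[1]+.6,116])"
```

```text
[531.52059931  47.94013733]
clk 16.93 pos [540.7  48.1 119.4] yaw_y 90.72 tilt [ 0.004  0.    -1.   ] F [ 0.6 -1.7  6.9] w 17.0
tool shift m [0.0061 0.0005 0.0034]
```

Release, rise and back off to the left, clear of the station.

>>> apply_moves([
  {"rotation":[0,0,0],"travel":[0,0,0],"gripper":0.4},
  {"rotation":[0,0,0],"travel":[0,0,0],"gripper":0.4},
  {"rotation":[0,0,0],"travel":[0,0,0],"gripper":0.4},
  {"rotation":[0,0,0],"travel":[0,0,-0.04],"gripper":0.4},
  {"rotation":[0,0,0],"travel":[0,0,-0.04],"gripper":0.4},
])

```text
clock: 17.35
ee_pos: [536.7, 48.4, 196.0]
tool_rot: [-0.003, -0.007, 1.0, -0.0]
force: [1.5, -0.2, -0.8]
grip_width: 51.1
```

>>> apply_moves([
  {"rotation":[0,0,0],"travel":[0,0,-0.04],"gripper":0.4},
  {"rotation":[0,0,0],"travel":[0,0,-0.04],"gripper":0.4},
  {"rotation":[0,0,0],"travel":[0,0,-0.04],"gripper":0.4},
  {"rotation":[0,0,0],"travel":[0.02,0.035,0],"gripper":0.4},
  {"rotation":[0,0,0],"travel":[0.02,0.035,0],"gripper":0.4},
])

```text
clock: 17.77
ee_pos: [499.2, 117.9, 320.1]
tool_rot: [0.003, -0.005, 1.0, 0.001]
force: [0.3, 0.5, -0.8]
grip_width: 51.3
```

>>> apply_moves([
  {"rotation":[0,0,0],"travel":[0.02,0.035,0],"gripper":0.4},
  {"rotation":[0,0,0],"travel":[0.02,0.035,0],"gripper":0.4},
  {"rotation":[0,0,0],"travel":[0.02,0.035,0],"gripper":0.4},
  {"rotation":[0,0,0],"travel":[0.02,0.035,0],"gripper":0.4},
  {"rotation":[0,0,0],"travel":[0.02,0.035,0],"gripper":0.4},
])

```text
clock: 18.18
ee_pos: [394.1, 292.9, 317.3]
tool_rot: [0.0, -0.006, 1.0, 0.0]
force: [1.4, 0.0, 0.3]
grip_width: 51.6
```

>>> apply_moves([
  {"rotation":[0,0,0],"travel":[0.02,0.035,0],"gripper":0.4},
  {"rotation":[0,0,0],"travel":[0.02,0.035,0],"gripper":0.4},
  {"rotation":[0,0,0],"travel":[0.02,0.035,0],"gripper":0.4},
  {"rotation":[0,0,0],"travel":[0,0,0],"gripper":0.4},
  {"rotation":[0,0,0],"travel":[0,0,0],"gripper":0.4},
])

```text
clock: 18.6
ee_pos: [332.8, 397.2, 316.9]
tool_rot: [-0.0, -0.008, 1.0, -0.0]
force: [-0.3, -0.5, 0.0]
grip_width: 51.3
```

Run:
```python
from h import *
r=snap('top','top13');cv2.imwrite('pics/top13z.png',cv2.resize(r['img'][60:300,150:400],None,fx=2.5,fy=2.5,interpolation=cv2.INTER_CUBIC))
hsv=cv2.cvtColor(r['img'],cv2.COLOR_BGR2HSV); m=cv2.inRange(hsv,(0,0,0),(180,255,60)); k=np.zeros_like(m); k[200:225,225:275]=m[200:225,225:275]
n,l,s,c=cv2.connectedComponentsWithStats(k)
for i in range(1,n):
    if s[i,4]>8: p=onz(r,[c[i]],142)[0]; print(s[i],p,tost(p))
print('start grip mask gave y 59.2 with TCP 60.2')
r=snap('side','side13');cv2.imwrite('pics/side13z.png',cv2.resize(r['img'][80:300,150:400],None,fx=2.5,fy=2.5))
go([0,0,0])
```

```text
[245 209   5   8  29] [527.57827905  46.32619172 142.        ] [-106.97380858   -1.53478168]
[258 216   4   8  16] [511.1751075   15.70752672 142.        ] [-123.98603208  -31.81928159]
start grip mask gave y 59.2 with TCP 60.2
clk 18.7 pos [334.2 395.3 316.9] yaw_y 90.79 tilt [ 0.    -0.001 -1.   ] F [ 0.7  0.6 -0.1] w 51.1
tool shift m [ 0.3396 -0.3905  0.3173]
```

View pics/top13z.png

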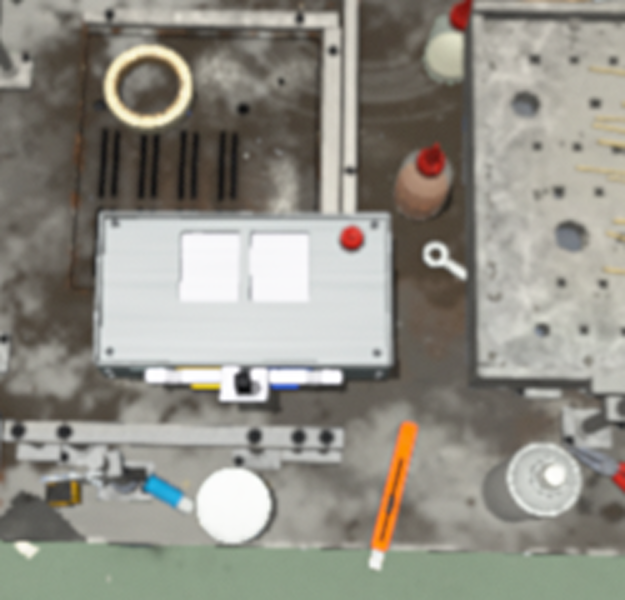

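View pics/side13z.png

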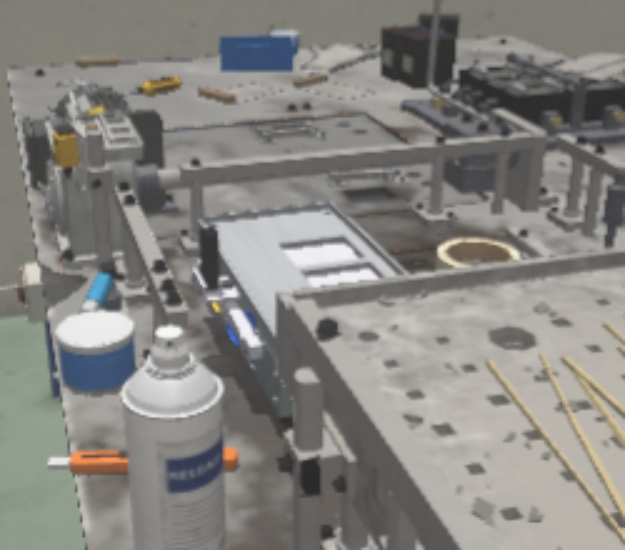

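Both ports are shut, with the deck openings white at (210,267) and (280,267). The grip is at (245,382), and the cap, cutter, tin and can haven't moved. I'm handing in.

```bash
python3 -c "
from h import *
print(bot.job_done())"
```

```text
the job is handed in; nothing more can be done
None
```

The job is done and handed in at about 19 s of the 64 s allowed. The hand-in gives no verdict, so these are my own checks.

- **Bush:** I slid the shutter to its right stop, which opened the left port over the yellow bin, and dropped the bush in. The top camera showed it standing in the yellow bin.
- **Screw:** I slid the shutter to its left stop, which opened the right port over the blue bin, and dropped the screw in. The top camera showed it lying in the blue bin.
- **Shutter:** I slid it back to the middle and released it. The last pictures show both ports shut. The arm read about 48.1 mm when it let go, close to the middle of the two side-stop readings (about 48 to 49 mm). The camera put the grip about 1.5 mm right of middle, but that mask had read 1 mm low against the arm earlier. Both estimates are within the 3 mm allowed.
- **Surroundings:** The red cap, cutter, tin and spray can look unmoved by eye; I did not measure them. The arm was parked clear of everything.

No check failed. The highest force I saw on the tool was about 20 N, while sliding the shutter.

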